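# Proof-load a riveted link on the bench pull tester

### The job

Proof-load the riveted copper link: lay it flat on the bench pull tester so that the tester's two upright pins stand in its two end slots, and let go of it. Then take the tester's upright handle and draw it out against the spring until the gauge pointer stands in the gap between the two prongs of the set marker, never past the marker, and finish while still holding the handle there with the link under load. Do not shift the marker or the other things on the bench.

Things in the scene. Friction and masses are not known exactly. Their poses are not given: they have to be found in the camera images.
- pull_tester: Pull tester, fixed on the bench: grey base plate 465 x 110 mm, 13 mm high, rail along its middle 15 mm wide (top 23 mm high); two carriages 46 mm wide on the rail; spring housing 56 mm wide, 64 high. Origin on the bench top under the gauge pin (spring home); x along the rail towards the housing (60 to 210 mm), z up. The handle is pulled towards -x. Plate: -250 to +215 mm in x.
- link: The specimen, loose, 0.2 kg: flat copper bar 134 x 26 x 6 mm with a riveted strap 50 mm long on top of its middle (12 mm thick there, rivets to 14). A slot through each end, 20 mm long (along the bar) and 14 mm wide, centred 45 mm either side of the middle; ends alike. Origin at the centre of its underside, x along the bar, z up. Can be taken across its 26 mm width at the strap.
- gauge_pin (a point): The pin on the gauge carriage (nearest the housing): a point on its axis, on the round shoulder (28 mm in diameter) on which the link lies flat, 44 mm above the bench. The pin is 8 mm in diameter and rises 20 mm above the shoulder, with a tapered tip. Moves with joint gauge.
- crosshead_pin (a point): The same pin and shoulder on the crosshead (the carriage with the handle); 86 mm from the gauge pin when both joints read 0, at the same height. It moves with joint crosshead. Between the two carriages there is nothing higher than the rail.
- handle (a point): Centre of the handle's grip bar: a black round bar 16 mm in diameter and 64 mm long, level and across the rail, 95 mm above the bench on two 10 mm posts (50 mm apart) on the crosshead, 58 mm behind the crosshead pin; free space above and on both sides along the rail.
- crosshead (a joint): Travel of the crosshead along the tester's -x, 0 to 0.065 m, growing as the handle is pulled out. No spring of its own, about 1 N friction; starts between 0 and 8 mm. With the link fitted it runs free until the play of the slots is used up; then the link draws the gauge along.
- gauge (a joint): Travel of the gauge carriage and its pointer along the tester's -x, 0 to 0.055 m. A spring holds it home at 0 with 2 N and pulls back with 0.3 N more per mm.
- marker (a joint): Where the set marker is clamped on the scale: the gauge travel in m at which the pointer stands in the middle of the marker's gap (differs from start to start, 18 to 34 mm). Its clip holds by friction on the side of the housing.
- pointer (a point): The pointer: a thin dark needle, 3 mm wide, that sticks up through the slot in the white scale on top of the housing and lies across the scale, towards the tester's -y. 68 mm above the bench; moves with joint gauge.
- marker_gap (a point): Middle of the gap between the marker's two dark prongs, which lie across the scale just under the needle; the gap is 12 mm wide along the rail and each prong 4 mm. The pointer is right when it stands in this gap.
- tape_black: Bystander: roll of black tape, 67 mm across, 19 mm high.
- side_cutters: Bystander: side cutters with blue handles, lying flat, 57 x 167 x 15 mm.
- round_plug_a: Bystander: light grey round plug standing on end, 33 mm across, 54 mm high.

How it is judged:
By the outcome, as a careful person would: the job done as asked, in the order asked, and still so for the second after the job is handed in, while the arm keeps its last pose, push and grip.
It also fails if it takes over 54 s, if anything falls off the work surface, if the arm or the gripper's body presses on something with over 40 N, if the wrist force passes 120 N, or if a joint passes its speed limit or range.

### The arm

A 6-joint arm with a two-finger parallel gripper is mounted at the origin on a cart in front of the work surface, level with it; the furniture and walls round the work are solid. World frame = base frame: x ahead of the robot, y to its left, z up, the work surface at z = 0. Lengths are in mm, angles in rad, forces in N, time in s.
With the tool pointing down it reaches from about 275 to 750 mm from the base axis. Payload 10.2 kg.
Tool frame: the origin (TCP) lies at the centre of the arm's flange, where the gripper is bolted on; the fingertips stand 173 mm ahead of it and the grasp point (between the pads) lies 155 mm ahead of it; z points along the fingers, y is the line along which they close (so a half turn about z gives the same grasp; the last joint's range is limited). The gripper opens to 85 mm and grips with 20 to 120 N. Pads are 22 mm wide; open, the fingers measure 114 mm over their backs; the gripper's body (76 mm by 85 mm) begins 54 mm behind the grasp point. The pads swing forward as they close: fully open they stand 13 mm farther back than shut.
Start: joints at [-1.502, 0.313, 1.498, -0, 1.331, -0.223], TCP at [151.017, -502.818, 404.694] pointing down, gripper open.
Joint ranges: [-2.94, 2.94], [-0.97, 2.17], [0.19, 2.56], [-1.23, 4.37], [0.02, 3.11], [-2.88, 2.88]. Speed limits (rad/s): [2.39, 2.39, 3.01, 3.14, 3.14, 3.14].

### API

Orientations are given as a unit quaternion [w, x, y, z].
In Python, from rig import ctrl, optics, status gives the robot as it stands (ctrl), with the cameras (optics) and the readings (status).
- The arm moves only by the tool nudge_tcp, called after "Request:" as name(argument=value, ...), one argument or row to a line, values as JSON. Schema: {"type":"object","properties":{"motion":{"type":"array","items":{"type":"object","properties":{"sx":{"type":"number"},"sy":{"type":"number"},"sz":{"type":"number"},"wx":{"type":"number"},"wy":{"type":"number"},"wz":{"type":"number"}},"additionalProperties":false},"minItems":1,"maxItems":8},"jaw":{"type":"number"},"squeeze":{"type":"number"},"only":{"type":"string"},"quiet":{"type":"boolean"},"lines":{"type":"string"}},"required":["motion"],"additionalProperties":false}. motion is a list of rows, 1 to 8 of them, each an object with the fields sx, sy, sz (the shift in mm), wx, wy, wz (a rotation vector in rad); a field left out counts as zero; each row is the pose to reach, as a shift and turn from the pose commanded when the call began, along the tool's axes at that moment; what a row does not reach only later rows make up. A row lasts 1/10 s, in which the tool goes at most 50 mm and 0.15 rad, less where a joint would pass 70% of its speed; a pose out of reach is approached as far as the arm can. jaw is the opening from 0.0 (shut) to 1.0 (fully open), set as the call begins (left out keeps the last). The fingers move at their own pace and stop on an object; squeeze is the grip in N (left out, the last holds). Time passes only in rows, so rows that do not move let the fingers close. The tool returns the time, the measured TCP pose, the force, the opening and the grip force at its end. only (a regular expression) keeps the lines of the reply that match it, lines (a string "A,B") keeps lines A to B, and quiet returns only ok. Input that does not fit is refused with a message, and nothing moves.
- status.sense(): the state, without advancing time (a new reading comes with each control period).
- optics.capture(name): name is "scene" or "top" or "wrist"; returns the picture (400x640x3 uint8, red, green, blue); there is no depth.
- optics.calibration(name): a dict with "fx", "fy", "cx", "cy" (pixels), "distortion" ([k1, k2, p1, p2, k3] as OpenCV has them; the pictures are not rectified), "position" and "attitude" of the camera in the world. Camera axes: x right, y down, z forward; pixel columns grow to the right and rows downward; lengths in mm; the calibration is good to about 2 mm. A picture is of the moment at which its call begins: read the wrist's pose just before it. calibration takes no time and is no camera call; for the wrist camera it gives the pose at the moment of the call.
- ctrl.finish_job(): hands the job in; it is judged then, once.
The state is a dict: "time_s": time; "joints": joint angles; "dq": joint speeds; "tau": joint torques, N m; "eef_pos": TCP position; "ee_rot": TCP orientation; "force": force on the tool from outside, world axes, zero at the start; "wrist_torque": the same for the moment, N m; "grip_width": opening from 0.0 (shut) to 1.0 (fully open); "grip_force": force on a finger pad.
Only numpy, scipy, OpenCV 4.12 (cv2) and the standard library are available. Lean on these libraries where they do the work, as an engineer would, in place of code of your own. Each camera call takes 0.05 s, during which the arm holds its last target. There are 200 camera calls.

## Working session

There is one attempt and no reset: what is moved stays moved. The work goes in short steps, Python scripts to look and compute and a tool call to move; the robot and the scene stay as the last step left them, time stands still between calls to the robot, and variables do not carry over. Pictures are saved under pics/ and viewed, at most 10 in all, crops included, and the job is handed in when it is done.

```bash
ls; mkdir -p pics; python3 - <<'E'
from rig import ctrl, optics, status
import cv2
for n in("top","scene"):
    im=optics.capture(n); cv2.imwrite(f"pics/{n}0.png",im[:,:,::-1]); print(n,optics.calibration(n))
print(status.sense())
E
```

```text
pics
rig.py
top {'fx': 482.9121211491027, 'fy': 482.9121211491027, 'cx': 317.4030331328009, 'cy': 204.4881386219069, 'distortion': array([-0.10732798,  0.        ,  0.        ,  0.        ,  0.        ]), 'position': array([ 366.42228935,   -7.20755473, 1692.26131753]), 'attitude': array([-0.04404438,  0.71587175, -0.69556738,  0.04211585])}
scene {'fx': 495.46751800001533, 'fy': 495.46751800001533, 'cx': 316.69687055971224, 'cy': 200.51061880741142, 'distortion': array([0.00252109, 0.        , 0.        , 0.        , 0.        ]), 'position': array([-666.66039641, -677.69570981,  785.22365215]), 'attitude': array([-0.44896491,  0.73757479, -0.4263414 ,  0.26953098])}
{'time_s': 0.1, 'joints': array([-1.50239049e+00,  3.13407117e-01,  1.49833378e+00, -2.81187925e-06,
        1.33101264e+00, -2.23385598e-01]), 'dq': array([ 4.32606405e-04,  1.43044390e-03, -2.94070876e-03, -5.43933774e-04,
        5.59930071e-04, -2.94357987e-05]), 'tau': array([ 1.52555080e-03, -4.12903690e+01, -2.60146433e+01, -2.40890713e-04,
        3.02404311e-03,  9.89684878e-06]), 'eef_pos': array([ 151.01945486, -502.78306247,  404.19579114]), 'ee_rot': array([-5.78801632e-04,  9.89375869e-01,  1.45378996e-01,  4.35716273e-05]), 'force': array([-0.12235453,  0.01167965,  0.13314817]), 'wrist_torque': array([-0.09615103, -0.01929111, -0.02932522]), 'grip_force': 0.0, 'grip_width': 1.004007183516347}
```

View pics/top0.png

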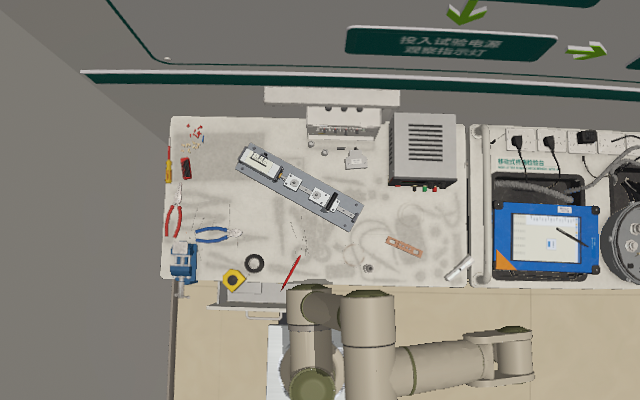

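View pics/scene0.png

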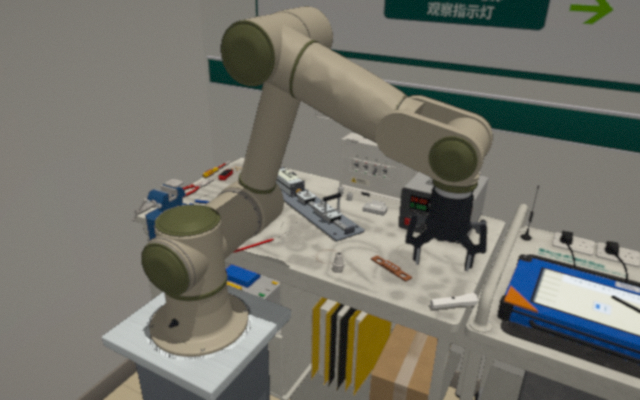

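The top view shows the tester running from its housing at about (260,162) to the handle at about (333,203), with the link at (404,246). I'll write helpers and measure coarsely.

```bash
cat > h.py <<'E'
import numpy as np, cv2
from rig import ctrl, optics, status
from scipy.spatial.transform import Rotation as R
def rot(q): return R.from_quat([q[1],q[2],q[3],q[0]]).as_matrix()
def K(c): return np.array([[c['fx'],0,c['cx']],[0,c['fy'],c['cy']],[0,0,1.]])
def ray(c,px,z):
    px=np.array(px,float).reshape(-1,1,2)
    n=cv2.undistortPoints(px,K(c),c['distortion']).reshape(-1,2)
    d=np.c_[n,np.ones(len(n))]@rot(c['attitude']).T
    p=np.array(c['position']); return p+d*((z-p[2])/d[:,2])[:,None]
def proj(c,P):
    M=rot(c['attitude']).T
    return cv2.projectPoints(np.array(P,float).reshape(-1,1,3),cv2.Rodrigues(M)[0],-M@np.array(c['position']),K(c),c['distortion'])[0].reshape(-1,2)
def tool(P,s=None):  # world delta -> tool axes
    s=s or status.sense(); return rot(s['ee_rot']).T@np.array(P,float)
def snap(n,f):
    c=optics.calibration(n); im=optics.capture(n)[:,:,::-1].copy(); cv2.imwrite(f"pics/{f}.png",im); return c,im
def copper(im):
    h=cv2.cvtColor(im,cv2.COLOR_BGR2HSV); m=cv2.inRange(h,(3,90,60),(16,220,255))
    return m
E
python3 - <<'E'
from h import *
c=optics.calibration("top"); im=cv2.imread("pics/top0.png")
m=copper(im); m[:,:370]=0;m[:,440:]=0;m[:225]=0;m[270:]=0
ps=cv2.findNonZero(m); r=cv2.minAreaRect(ps); print(r,len(ps))
b=ray(c,cv2.boxPoints(r),6); print(b.round(1),b.mean(0))
for p,z in [((260,162),64),((333,203),95),((292,182),44),((318,196),44)]: print(p,ray(c,p,z).round(1))
cr=im[130:250,220:380]; cv2.imwrite("pics/c1.png",cv2.resize(cr,(800,600),interpolation=cv2.INTER_CUBIC))
E
```

```text
((403.7886657714844, 246.35052490234375), (37.669342041015625, 6.904354095458984), 23.96249008178711) 183
[[ 448.3 -240.1    6. ]
 [ 470.6 -249.7    6. ]
 [ 420.2 -371.4    6. ]
 [ 398.  -361.7    6. ]] [ 434.26416335 -305.71103099    6.        ]
(260, 162) [[707.5 201.9  64. ]]
(333, 203) [[568.5 -51.8  95. ]]
(292, 182) [[644.1  90.3  44. ]]
(318, 196) [[597.8  -1.   44. ]]
```

View pics/c1.png

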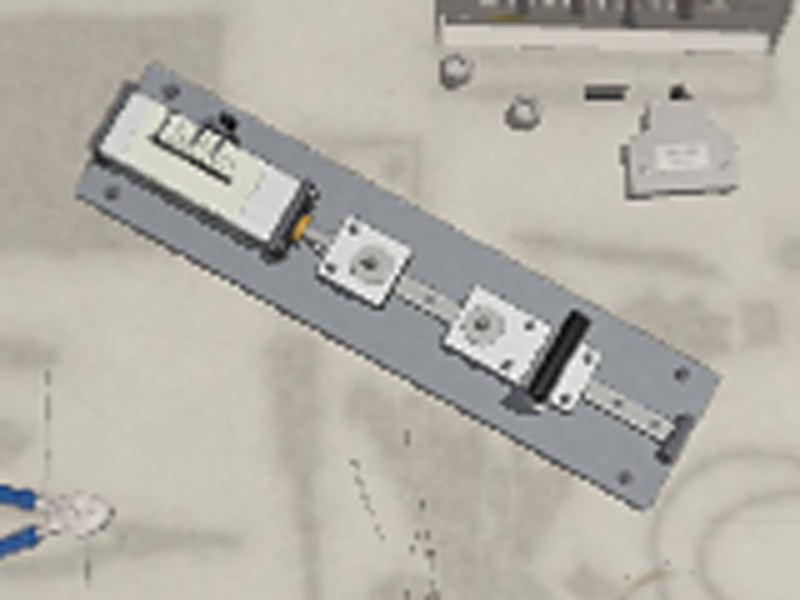

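Enlarged view: gauge pin at crop (370,264), crosshead pin at (484,324), handle at (560,355), and the scale slot with its dark prongs at about (200,135). Next I get the tester axis from the plate, and the link grasp.

```bash
python3 - <<'E'
from h import *
c=optics.calibration("top"); im=cv2.imread("pics/top0.png")
px=lambda u,v:(220+(u+.5)/5-.5,130+(v+.5)/5-.5)
# plate corners visible: near edge corners in crop
co=ray(c,[px(150,64),px(720,378),px(648,510),px(78,195)],13); print(co.round(1))
print(np.linalg.norm(co-np.roll(co,-1,0),axis=1))
ax=(co[0]+co[3]-co[1]-co[2]);ax/=np.linalg.norm(ax); print("ax",ax,np.arctan2(ax[1],ax[0]))
y=np.cross([0,0,1],ax); mid=co.mean(0); O=mid+ax*17.5; print("O",O)
g,x=ray(c,[px(370,266),px(484,326)],44); h=ray(c,px(560,356),103)[0]
for p in(g,x,h): print(p.round(1),(p-O)@ax,(p-O)@y)
s=status.sense(); w=optics.calibration("wrist")
T=rot(s['ee_rot']); print(T.round(3)); print("cam in tool",T.T@(np.array(w['position'])-s['eef_pos']), (T.T@rot(w['attitude'])).round(3),w['fx'])
print("tool dxy to link", tool([434.3,-305.7,300]-s['eef_pos']))
E
```

```text
[[ 788.6  249.    13. ]
 [ 574.2 -161.6   13. ]
 [ 480.2 -113.1   13. ]
 [ 692.   295.7   13. ]]
[463.24939997 105.82401415 460.38930052 107.30029563]
ax [0.46143021 0.88717651 0.        ] 1.0911897081892759
O [641.84437245  83.05049411  13.        ]
[641.5  84.7  44. ] 1.3142899957517549 1.0717872255530476
[601.8   4.6  44. ] -88.02099382267474 -0.6856431573991202
[574.8 -46.8 103. ] -146.1503672557072 -0.39383973778622305
[[ 0.958  0.288 -0.   ]
 [ 0.288 -0.958  0.001]
 [ 0.    -0.001 -1.   ]]
cam in tool [79.55901558  0.69374824 30.3182488 ] [[-0.001 -0.95  -0.312]
 [ 1.    -0.001 -0.   ]
 [ 0.    -0.312  0.95 ]] 319.42717692503464
tool dxy to link [ 327.97439287 -107.14316414  104.400688  ]
```

Request:
nudge_tcp(
  motion=[
    {"sx":47, "sy":-15, "sz":18, "wz":-0.13},
    {"sx":94, "sy":-31, "sz":36, "wz":-0.26},
    {"sx":141, "sy":-46, "sz":54, "wz":-0.39},
    {"sx":188, "sy":-61, "sz":71, "wz":-0.52},
    {"sx":235, "sy":-77, "sz":89, "wz":-0.65},
    {"sx":282, "sy":-92, "sz":107, "wz":-0.78},
    {"sx":328, "sy":-107, "sz":124, "wz":-0.886},
    {"sx":328, "sy":-107, "sz":124, "wz":-0.886},
  ],
  jaw=0.75,
)

```text
time_s: 0.9
eef_pos: [436.6, -303.2, 278.8]
ee_rot: [-0.002, 0.83, 0.558, 0.0]
force: [0.1, 0.1, 0.1]
grip_width: 0.749
grip_force: 0.0
```

Request:
nudge_tcp(
  motion=[
    {},
    {},
  ],
)

```text
time_s: 1.1
eef_pos: [434.2, -306.2, 280.6]
ee_rot: [-0.0, 0.832, 0.556, -0.0]
force: [0.6, -0.2, -0.1]
grip_width: 0.751
grip_force: 0.0
```

```bash
python3 - <<'E'
from h import *
s=status.sense(); c,im=snap("wrist","w1"); print(s['eef_pos'],rot(s['ee_rot']).round(3),s['joints'])
m=copper(im); cn=max(cv2.findContours(m,0,2)[0],key=cv2.contourArea); r=cv2.minAreaRect(cn); print(r)
b=ray(c,cv2.boxPoints(r),6); print(b.round(1),b.mean(0))
cv2.drawContours(im,[cv2.boxPoints(r).astype(int)],0,(0,255,0),1); cv2.imwrite("pics/w1b.png",im)
E
```

```text
[ 434.17073423 -306.16244998  280.62450557] [[ 0.383  0.924 -0.   ]
 [ 0.924 -0.383  0.   ]
 [-0.    -0.    -1.   ]] [-8.34847835e-01  4.57148133e-01  1.63749961e+00 -2.68292251e-04
  1.04733854e+00 -4.41889364e-01]
((320.5, 200.5), (159.0, 33.0), 90.0)
[[ 447.1 -240.5    6. ]
 [ 469.6 -249.9    6. ]
 [ 420.  -374.5    6. ]
 [ 393.5 -363.5    6. ]] [ 432.54698448 -307.12490112    6.        ]
```

View pics/w1b.png

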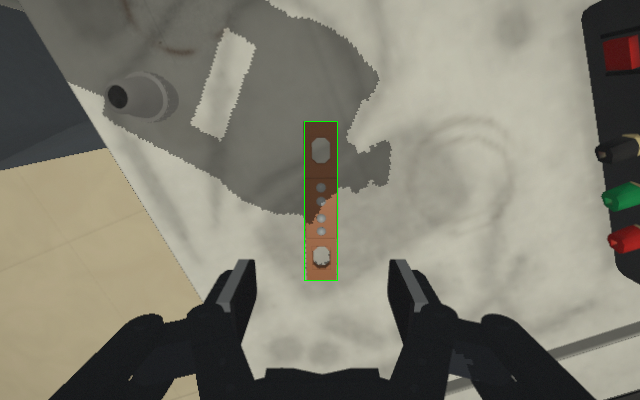

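The image shows the link aligned with the tool, slots at (320,151) and (321,257), centred within about 1–2 mm. Descend and grip.

Request:
nudge_tcp(
  motion=[
    {"sx":-1, "sy":-0.5, "sz":40},
    {"sx":-1, "sy":-0.5, "sz":75},
    {"sx":-1, "sy":-0.5, "sz":92},
    {"sx":-1, "sy":-0.5, "sz":104},
    {"sx":-1, "sy":-0.5, "sz":104},
    {"sx":-1, "sy":-0.5, "sz":104},
  ],
)

```text
time_s: 1.75
eef_pos: [433.5, -307.3, 177.7]
ee_rot: [0.001, 0.832, 0.555, 0.0]
force: [-0.1, 0.2, 1.3]
grip_width: 0.745
grip_force: 0.0
```

Request:
nudge_tcp(
  motion=[
    {},
    {},
    {},
    {},
    {},
    {},
  ],
  jaw=0.0,
  squeeze=60,
)

```text
time_s: 2.35
eef_pos: [433.7, -306.8, 177.7]
ee_rot: [0.001, 0.831, 0.556, 0.0]
force: [-0.8, 1.4, 6.0]
grip_width: 0.278
grip_force: 59.5
```

Request:
nudge_tcp(
  motion=[
    {"sz":-10},
    {"sz":-40},
    {"sz":-80},
    {"sz":-110},
    {"sz":-110},
    {"sz":-110},
  ],
)

```text
time_s: 2.95
eef_pos: [433.3, -306.5, 286.7]
ee_rot: [0.0, 0.832, 0.555, 0.0]
force: [-0.1, -0.3, -3.6]
grip_width: 0.279
grip_force: 59.7
```

```bash
python3 - <<'E'
from h import *
s=status.sense(); c,im=snap("wrist","w2"); T=rot(s['ee_rot']); print(s['eef_pos'],s['grip_width'])
# expected link pose in tool: underside at 177.7
cv2.imwrite("pics/w2.png",im)
O=np.array([640.6,83.7]); ax=np.array([.4614,.8872]); y=np.array([-ax[1],ax[0]])
print("mid",O-ax*43.6)
E
```

```text
[ 433.3289804  -306.45245062  286.72017205] 0.27903476617724277
mid [620.48296  45.01808]
```

View pics/w2.png

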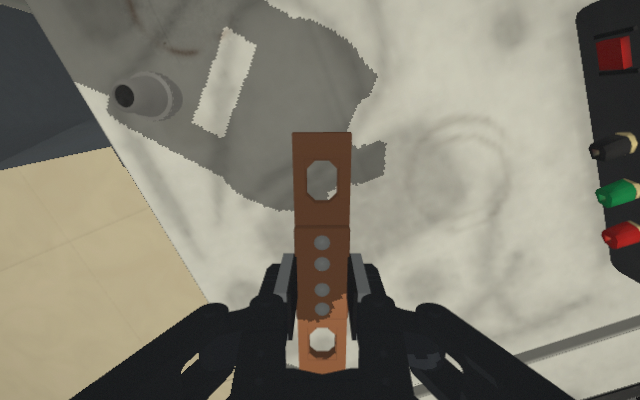

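The link is held level; its slots show at (321,181) and (322,341). Next I compute the slot positions in the tool frame and the transfer move.

```bash
python3 - <<'E'
from h import *
s=status.sense(); c=optics.calibration("wrist"); im=cv2.imread("pics/w2.png"); T=rot(s['ee_rot'])
p=ray(c,[(321.5,181),(322,341),(292,132),(351,132)],286.7-171.7)
t=(p-s['eef_pos'])@T; print("slots+end in tool",t.round(1))
d=np.array([620.5,45.0,310])-s['eef_pos']; print("move",tool(d,s).round(1), "yaw",np.arctan2(T[1,0],T[0,0]))
E
```

```text
slots+end in tool [[ 4.520e+01 -1.000e-01  1.708e+02]
 [-4.320e+01  1.000e-01  1.707e+02]
 [ 6.680e+01 -1.280e+01  1.709e+02]
 [ 6.680e+01  1.260e+01  1.708e+02]]
move [396.3  38.4 -24. ] yaw 1.1778200738631286
```

Request:
nudge_tcp(
  motion=[
    {"sx":40, "sy":4, "sz":-15, "wz":0.01},
    {"sx":88, "sy":8, "sz":-24, "wz":0.02},
    {"sx":136, "sy":13, "sz":-24, "wz":0.03},
    {"sx":184, "sy":18, "sz":-24, "wz":0.04},
    {"sx":232, "sy":23, "sz":-24, "wz":0.05},
    {"sx":280, "sy":28, "sz":-24, "wz":0.06},
    {"sx":325, "sy":32, "sz":-24, "wz":0.075},
    {"sx":365, "sy":36, "sz":-24, "wz":0.087},
  ],
)

```text
time_s: 3.8
eef_pos: [607.0, 19.0, 308.7]
ee_rot: [-0.001, 0.855, 0.519, -0.001]
force: [0.3, -0.3, -2.7]
grip_width: 0.282
grip_force: 59.6
```

Request:
nudge_tcp(
  motion=[
    {"sx":20, "sy":2},
    {"sx":31, "sy":2.4},
    {"sx":31, "sy":2.4},
    {"sx":31, "sy":2.4},
    {"sx":31, "sy":2.4},
  ],
)

```text
time_s: 4.3
eef_pos: [622.7, 41.9, 310.5]
ee_rot: [-0.0, 0.855, 0.518, -0.0]
force: [-0.2, -0.3, -2.1]
grip_width: 0.28
grip_force: 59.6
```

```bash
python3 - <<'E'
from h import *
s=status.sense(); c,im=snap("wrist","w3"); snap("top","t3"); T=rot(s['ee_rot']); print(s['eef_pos'],s['joints'],"yaw",np.arctan2(T[1,0],T[0,0]))
print(proj(c,[[640.5,83.7,44],[640.5,83.7,64]]))
E
```

```text
[622.69009485  41.87398666 310.48659044] [-1.20274970e-01  6.09459341e-01  1.29985655e+00 -1.93240436e-04
  1.23299638e+00  3.61246849e-01] yaw 1.0893387456562007
[[316.91307075 149.87521122]
 [316.47958687 154.14140107]]
```

View pics/w3.png

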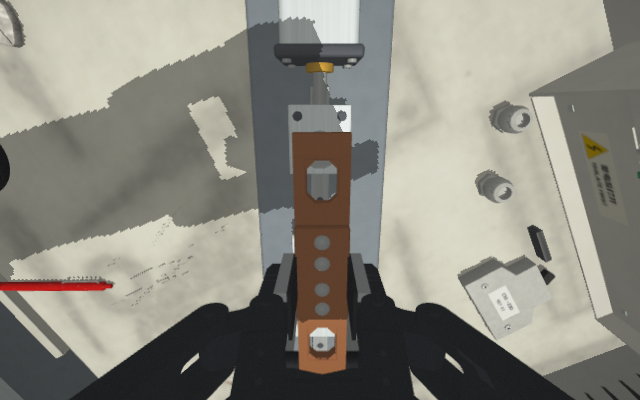

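The link hangs over the tester. The carriage plate's far edge is at (289..351,105), with the rail and nut at column 320, and shoulder and pin grey shows through both slots at (321,183) and (321,345). Now check alignment in the tool frame.

```bash
python3 - <<'E'
from h import *
s=status.sense(); c=optics.calibration("wrist"); im=cv2.imread("pics/w3.png"); T=rot(s['ee_rot'])
f=lambda px,z:((ray(c,px,z)-s['eef_pos'])@T).round(1)
for z in(34,38,42): print(z,f([(289,105),(351,105),(297,116),(342,116)],z)[:,:2].tolist())
print("nut",f([(320,67)],40)[:,:2])
print("pin2 z64,44",f([(320,346)],64)[:,:2],f([(320,346)],44)[:,:2])
P=lambda x,z:np.r_[np.array([640.6,83.7])+x*np.array([.4614,.8872]),z]
for x in(0,-88): print("est pin tool",((P(x,44)-s['eef_pos'])@T).round(1))
big=lambda a:cv2.resize(a,None,fx=6,fy=6,interpolation=cv2.INTER_CUBIC)
cv2.imwrite("pics/c4.png",np.hstack([big(im[150:210,290:352]),big(im[315:375,290:352])]))
E
```

```text
34 [[76.9, -24.0], [76.8, 21.7], [69.1, -18.3], [69.0, 15.2]]
38 [[76.9, -23.6], [76.9, 21.3], [69.2, -18.0], [69.2, 15.0]]
42 [[77.0, -23.2], [76.9, 21.0], [69.4, -17.7], [69.3, 14.7]]
nut [[102.1  -1. ]]
pin2 z64,44 [[-114.6   -1.5]] [[-132.5   -1.7]]
est pin tool [ 45.2  -3.5 266.8]
est pin tool [-42.8  -3.3 266.8]
```

View pics/c4.png

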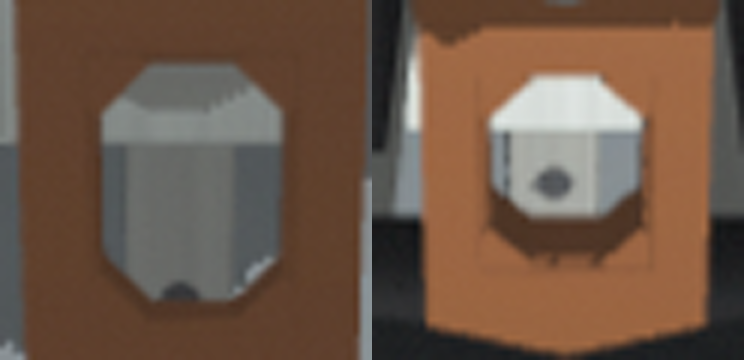

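Through the slots I see the rail, about 2 px left of the slot centre. To see the gauge pin clear of the link, I back off along the rail for a look.

Request:
nudge_tcp(
  motion=[
    {"sx":-35, "sy":-1.4},
    {"sx":-70, "sy":-1.4},
    {"sx":-70, "sy":-1.4},
    {"sx":-70, "sy":-1.4},
    {"sx":-70, "sy":-1.4},
  ],
)

```text
time_s: 4.9
eef_pos: [589.6, -18.1, 310.9]
ee_rot: [0.0, 0.855, 0.519, 0.0]
force: [-0.0, -0.2, -2.2]
grip_width: 0.28
grip_force: 59.7
```

```bash
python3 - <<'E'
from h import *
s=status.sense(); c,im=snap("wrist","w5"); print(s['eef_pos'])
P=lambda x,z:np.r_[np.array([640.6,83.7])+x*np.array([.4614,.8872]),z]
print(proj(c,[P(0,44),P(0,64)]))
cv2.imwrite("pics/c5.png",cv2.resize(im[0:190,190:450],(780,570),interpolation=cv2.INTER_CUBIC))
E
```

```text
[589.57420229 -18.13432459 310.86868882]
[[318.7009851   47.59933515]
 [318.4256818   42.34006893]]
```

View pics/c5.png

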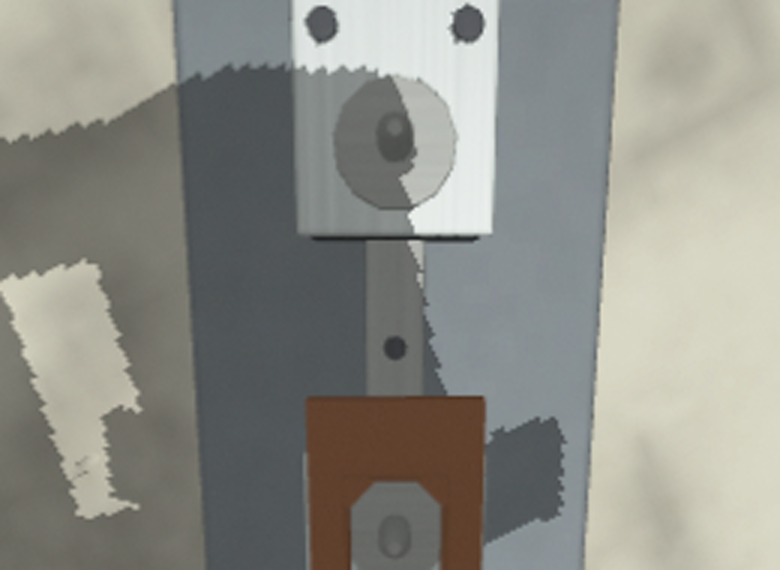

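The gauge shoulder's centre is at crop (395,142), i.e. full (321.4,47), with the pin tip at (394,125). The crosshead pin tip is visible through the front slot at (395,537), full (321.4,179). All line up laterally with the link.

```bash
python3 - <<'E'
from h import *
s=status.sense(); c=optics.calibration("wrist"); T=rot(s['ee_rot'])
f=lambda u,v,z:((ray(c,[(190+(u+.5)/3-.5,(v+.5)/3-.5)],z)-s['eef_pos'])@T).round(1)[0]
print("g shoulder",f(395,142,44),"g tip",f(394,125,64),"x tip",f(395,528,64),"x mid",f(395,540,60),"link end",f(307,397,139),f(485,397,139), "rail",f(395,348,23))
E
```

```text
g shoulder [ 1.142e+02 -1.000e-01  2.668e+02] g tip [ 1.144e+02 -2.000e-01  2.468e+02] x tip [ 3.050e+01 -2.000e-01  2.468e+02] x mid [ 2.670e+01 -2.000e-01  2.507e+02] link end [ 66.7 -12.8 171.8] [ 66.7  13.  171.8] rail [ 6.880e+01 -1.000e-01  2.878e+02]
```

Request:
nudge_tcp(
  motion=[
    {"sx":35, "sy":-0.1},
    {"sx":70.7, "sy":-0.1},
    {"sx":70.7, "sy":-0.1, "sz":25},
    {"sx":70.7, "sy":-0.1, "sz":50},
    {"sx":70.7, "sy":-0.1, "sz":60},
    {"sx":70.7, "sy":-0.1, "sz":65},
    {"sx":70.7, "sy":-0.1, "sz":65},
  ],
)

```text
time_s: 5.65
eef_pos: [622.2, 44.4, 245.9]
ee_rot: [0.0, 0.855, 0.519, 0.0]
force: [0.2, -1.1, -3.3]
grip_width: 0.283
grip_force: 59.7
```

Request:
nudge_tcp(
  motion=[
    {"sz":5},
    {"sz":10},
    {"sz":15},
    {"sz":19},
    {"sz":21},
    {"sz":21},
    {"sz":21},
  ],
)

```text
time_s: 6.35
eef_pos: [622.1, 44.4, 224.8]
ee_rot: [0.0, 0.855, 0.519, 0.0]
force: [0.8, -0.3, -1.9]
grip_width: 0.28
grip_force: 59.7
```

```bash
python3 -c "
from h import *
s=status.sense();print(s['eef_pos'],s['force'],s['wrist_torque'])"
```

```text
[622.06455445  44.36064719 224.80512024] [ 0.75697352 -0.29028968 -1.92696932] [-0.02146393 -0.03152164  0.03599792]
```

Request:
nudge_tcp(
  motion=[
    {"sz":1},
    {"sz":2},
    {"sz":2.7},
    {"sz":2.7},
    {"sz":2.7},
  ],
)

```text
time_s: 6.85
eef_pos: [622.0, 44.4, 222.0]
ee_rot: [-0.0, 0.855, 0.519, 0.0]
force: [0.3, 0.5, -2.0]
grip_width: 0.278
grip_force: 59.7
```

```bash
python3 - <<'E'
from h import *
snap("top","t6"); c,im=snap("wrist","w6")
t=cv2.imread("pics/t6.png")
cv2.imwrite("pics/c6.png",cv2.resize(im[110:390,220:420],(430,600),interpolation=cv2.INTER_CUBIC))
E
```

```text
(no output)
```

View pics/c6.png

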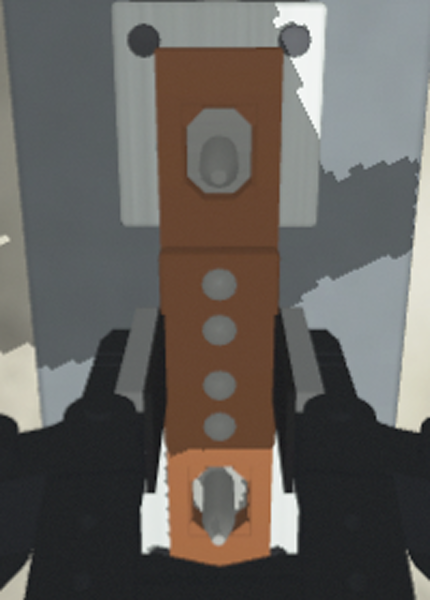

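Both pins stand in the slots (crop (218,160) and (218,500)). I ease down to contact, then release.

Request:
nudge_tcp(
  motion=[
    {"sz":0.6},
    {"sz":0.6},
    {"sz":0.6},
  ],
)

```text
time_s: 7.25
eef_pos: [622.0, 44.4, 221.7]
ee_rot: [0.0, 0.855, 0.519, 0.0]
force: [-1.4, 0.5, 2.2]
grip_width: 0.277
grip_force: 60.1
```

Request:
nudge_tcp(
  motion=[
    {"sz":0.5},
    {"sz":0.5},
    {"sz":0.5},
  ],
)

```text
time_s: 7.55
eef_pos: [622.0, 44.4, 221.7]
ee_rot: [0.0, 0.855, 0.519, 0.0]
force: [-4.2, -0.5, 5.3]
grip_width: 0.278
grip_force: 60.7
```

Request:
nudge_tcp(
  motion=[
    {},
    {},
    {},
    {},
    {},
  ],
  jaw=0.55,
)

```text
time_s: 8.05
eef_pos: [622.0, 44.4, 220.8]
ee_rot: [-0.0, 0.855, 0.519, -0.0]
force: [0.1, 0.0, 0.2]
grip_width: 0.545
grip_force: 0.0
```

Request:
nudge_tcp(
  motion=[
    {"sz":-10},
    {"sz":-35},
    {"sz":-70},
    {"sx":30, "sz":-110},
    {"sx":70, "sz":-130},
    {"sx":110, "sz":-130},
    {"sx":115, "sz":-130},
    {"sx":115, "sz":-130},
  ],
)

```text
time_s: 8.85
eef_pos: [675.0, 147.2, 350.8]
ee_rot: [0.0, 0.855, 0.519, -0.0]
force: [-0.4, -0.7, -0.0]
grip_width: 0.551
grip_force: 0.0
```

Request:
nudge_tcp(
  motion=[
    {},
    {},
    {},
  ],
)

```text
time_s: 9.15
eef_pos: [675.0, 145.4, 351.2]
ee_rot: [0.0, 0.855, 0.518, -0.0]
force: [-1.0, 0.1, 0.1]
grip_width: 0.55
grip_force: 0.0
```

```bash
python3 - <<'E'
from h import *
s=status.sense(); c,im=snap("wrist","w7"); snap("top","t7"); np.save("p7.npy",s['eef_pos']); print(s['eef_pos'],s['joints'])
cv2.imwrite("pics/c7.png",cv2.resize(im[0:340,200:440],(424,600),interpolation=cv2.INTER_CUBIC)) 
cv2.imwrite("pics/c7.png",cv2.copyMakeBorder(cv2.imread("pics/c7.png"),0,0,0,0,0))
import pickle; pickle.dump((s,c),open("w7.pkl","wb"))
E
```

```text
[674.98846535 145.36571824 351.18621044] [ 4.28843467e-02  7.30072679e-01  9.83720217e-01 -6.78192617e-05
  1.42777485e+00  5.24186602e-01]
```

View pics/c7.png

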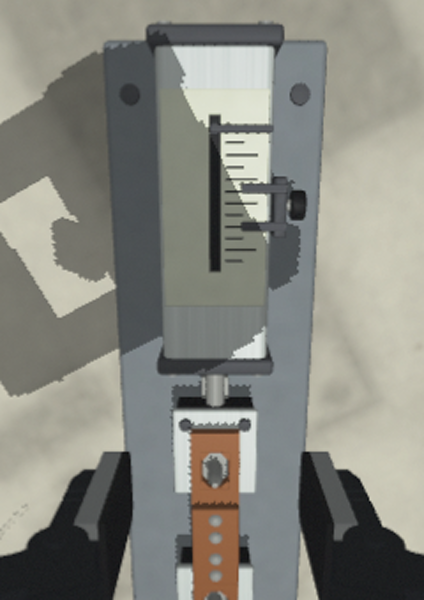

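The link lies on both pins. The needle is at crop row 128 and the marker prongs at rows 188 and 227 (gap middle about 207). Now the metric values.

```bash
python3 - <<'E'
from h import *
import pickle; s,c=pickle.load(open("w7.pkl","rb")); T=rot(s['ee_rot'])
k=600/340
f=lambda u,v,z:((ray(c,[(200+(u+.5)*240/424-.5,(v+.5)/k-.5)],z)-s['eef_pos'])@T)[0]
n=f(255,128,68);a=f(260,188,66.5);b=f(255,227,66.5)
print(n,a,b,"prong sep",a[0]-b[0],"marker mm",n[0]-(a[0]+b[0])/2)
g=f(215,465,50); print("gauge slot",f(215,468,50),f(215,453,50),f(215,487,50))
# column profile for precise rows
im=cv2.imread("pics/w7.png",0); x=int(200+257*240/424)
print(x,im[60:140,x].tolist())
# handle target: handle world, from gauge pin: tool pose at w5
d=np.array([np.cos(1.0893),np.sin(1.0893)]); G=np.array([589.574,-18.134])+114.3*d+np.array([d[1],-d[0]])*-0.15
print("G",G); H=G-d*145.5; print("H",H, "tool delta",T.T@(np.r_[H,330]-s['eef_pos']))
E
```

```text
[ 99.71546361  16.59083655 283.18257453] [ 75.82192989  19.32571236 284.68381608] [ 59.4117739   17.50498156 284.68446473] prong sep 16.41015598416506 marker mm 32.09861171657715
gauge slot [-6.83137931e+01 -2.58256163e-01  3.01189315e+02] [-5.93460440e+01 -2.46026433e-01  3.01188907e+02] [-7.99201478e+01 -2.74089648e-01  3.01189844e+02]
345 [223, 224, 224, 224, 224, 224, 224, 224, 223, 223, 151, 96, 90, 91, 81, 122, 219, 223, 223, 223, 223, 225, 225, 225, 224, 225, 225, 108, 134, 224, 224, 224, 225, 225, 223, 224, 224, 225, 225, 224, 224, 142, 192, 223, 87, 90, 89, 90, 95, 123, 226, 224, 224, 221, 183, 147, 223, 222, 224, 223, 224, 225, 225, 225, 214, 166, 49, 51, 51, 48, 60, 108, 130, 130, 128, 129, 129, 128, 129, 130]
G [642.37405805  83.23989393]
H [574.99215071 -45.71718639] tool delta [-2.15665227e+02 -1.80518516e-01  2.11960452e+01]
```

Request:
nudge_tcp(
  motion=[
    {"sx":-30, "sz":3, "wz":-0.14},
    {"sx":-62, "sz":6, "wz":-0.28},
    {"sx":-94, "sz":9, "wz":-0.42},
    {"sx":-126, "sz":12, "wz":-0.56},
    {"sx":-158, "sz":15, "wz":-0.7},
    {"sx":-185, "sz":18, "wz":-0.84},
    {"sx":-206, "sz":21, "wz":-0.98},
    {"sx":-215.7, "sz":21, "wz":-1.12},
  ],
  jaw=0.7,
)

```text
time_s: 10.05
eef_pos: [574.6, -46.7, 329.8]
ee_rot: [-0.0, 0.447, 0.895, -0.0]
force: [0.1, 0.7, 0.4]
grip_width: 0.701
grip_force: 0.0
```

Request:
nudge_tcp(
  motion=[
    {"wz":-0.14},
    {"wz":-0.28},
    {"wz":-0.42},
    {"wz":-0.451},
    {"wz":-0.451},
    {"wz":-0.451},
  ],
)

```text
time_s: 10.65
eef_pos: [575.4, -45.1, 330.0]
ee_rot: [0.0, 0.238, 0.971, 0.0]
force: [-0.4, -0.4, -0.4]
grip_width: 0.704
grip_force: 0.0
```

```bash
python3 - <<'E'
from h import *
s=status.sense(); c,im=snap("wrist","w8"); T=rot(s['ee_rot']); print(s['eef_pos'],"yaw",np.arctan2(T[1,0],T[0,0]),s['joints'])
d=np.array([np.cos(1.0893),np.sin(1.0893),0]); H=np.array([575,-45.7,103]); print(proj(c,[H,H+np.cross([0,0,32],d),H-np.cross([0,0,32],d)]))
m=cv2.inRange(im,(0,0,0),(45,45,45)); print([ (cv2.boundingRect(q),cv2.contourArea(q)) for q in cv2.findContours(m,0,2)[0] if cv2.contourArea(q)>300])
E
```

```text
[575.40340585 -45.0919206  329.98927992] yaw 2.660393431069472 [-2.81099675e-01  4.91123930e-01  1.43940789e+00  2.47015591e-05
  1.21095540e+00 -1.37070548e+00]
[[321.9882662  228.20713459]
 [321.95843174 181.17864563]
 [322.01527426 270.96846163]]
[((53, 259, 540, 141), 30972.5), ((309, 177, 24, 93), 1892.5)]
```

View pics/w8.png

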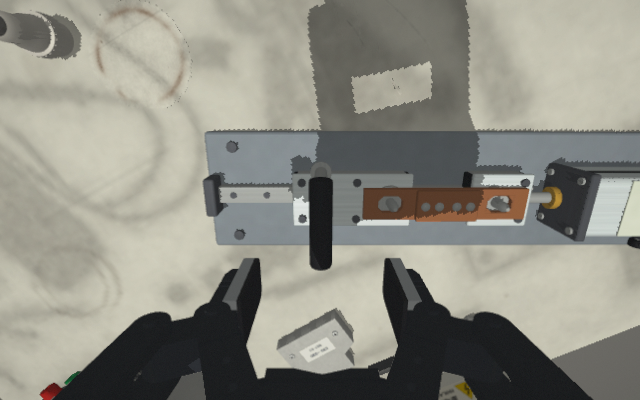

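The handle is at (321,224), where predicted (322,226), and both pins show in the slots. Descend 82 mm and grip.

Request:
nudge_tcp(
  motion=[
    {"sz":30},
    {"sz":60},
    {"sz":76},
    {"sz":82},
    {"sz":82},
  ],
)

```text
time_s: 11.2
eef_pos: [575.5, -45.0, 247.6]
ee_rot: [-0.0, 0.238, 0.971, 0.0]
force: [0.4, 0.2, 0.9]
grip_width: 0.703
grip_force: 0.0
```

Request:
nudge_tcp(
  motion=[
    {},
    {},
    {},
    {},
    {},
    {},
  ],
  jaw=0.0,
  squeeze=60,
)

```text
time_s: 11.8
eef_pos: [575.6, -45.0, 248.8]
ee_rot: [0.001, 0.238, 0.971, -0.0]
force: [-1.5, 0.1, 6.5]
grip_width: 0.165
grip_force: 58.3
```

```bash
python3 - <<'E'
from h import *
s=status.sense(); d=np.array([np.cos(1.0893),np.sin(1.0893)]); G=np.array([642.37,83.24]); print("handle x",(s['eef_pos'][:2]-G)@d, s['force'])
E
```

```text
handle x -144.57766619417646 [-1.53800836  0.06637937  6.50221916]
```

Request:
nudge_tcp(
  motion=[
    {"sy":-4},
    {"sy":-9},
    {"sy":-14},
    {"sy":-19},
    {"sy":-24},
    {"sy":-28},
    {"sy":-31},
    {"sy":-34},
  ],
)

```text
time_s: 12.6
eef_pos: [560.2, -74.4, 248.8]
ee_rot: [0.001, 0.238, 0.971, 0.001]
force: [2.9, 7.7, 4.8]
grip_width: 0.169
grip_force: 58.6
```

Request:
nudge_tcp(
  motion=[
    {"sy":-1},
    {"sy":-1},
    {"sy":-1},
  ],
)

```text
time_s: 12.9
eef_pos: [559.8, -75.3, 248.9]
ee_rot: [0.001, 0.238, 0.971, 0.001]
force: [2.3, 6.7, 5.3]
grip_width: 0.164
grip_force: 58.6
```

```bash
python3 - <<'E'
from h import *
s=status.sense(); d=np.array([np.cos(1.0893),np.sin(1.0893)]); G=np.array([642.37,83.24]); hx=(s['eef_pos'][:2]-G)@d
print("handle x",hx,"gauge est",-hx-160, "pull N",s['force'][:2]@d)
c,im=snap("top","t9"); a=cv2.imread("pics/t7.png")
f=lambda q:cv2.resize(q[140:190,235:305],(700,500)[:2],interpolation=cv2.INTER_CUBIC)
cv2.imwrite("pics/c9.png",f(im)[:, :])
O=G; y=np.array([-d[1],d[0]])
for x in(0,20,31): print(x,proj(c,np.r_[G+d*(168-x)-y*15,68]))
E
```

```text
handle x -178.7783009433906 gauge est 18.778300943390605 pull N 6.952417024591643
0 [[253.47460208 154.19196324]]
20 [[258.47532598 156.95304879]]
31 [[261.23133329 158.47494113]]
```

View pics/c9.png

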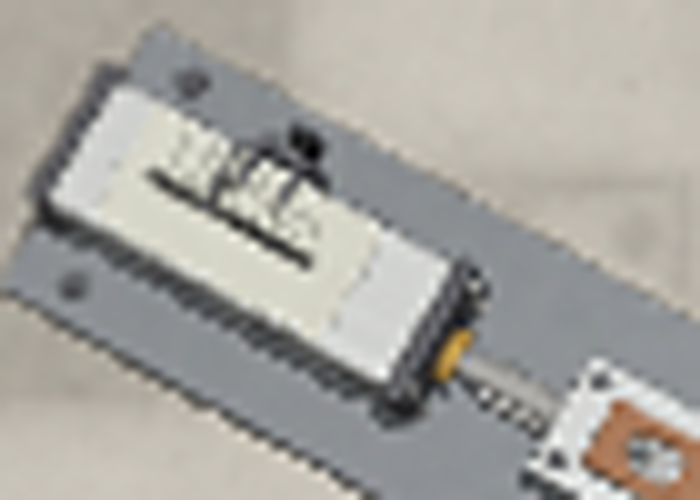

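The needle (crop ~(222,180)) is still short of the marker's prongs (~(245,175) and (290,185)). The 7 N pull matches about 19 mm of gauge travel. I'll pull the remaining ~12.4 mm, then check numerically with profiles along the scale.

Request:
nudge_tcp(
  motion=[
    {"sy":-3},
    {"sy":-6},
    {"sy":-8.5},
    {"sy":-10.5},
    {"sy":-11.8},
    {"sy":-12.4},
    {"sy":-12.4},
    {"sy":-12.4},
  ],
)

```text
time_s: 13.75
eef_pos: [554.2, -85.8, 248.8]
ee_rot: [0.001, 0.238, 0.971, 0.001]
force: [4.3, 9.9, 5.1]
grip_width: 0.171
grip_force: 58.6
```

```bash
python3 - <<'E'
from h import *
s=status.sense(); d=np.array([np.cos(1.0893),np.sin(1.0893)]); y=np.array([-d[1],d[0]]); G=np.array([642.37,83.24]); hx=(s['eef_pos'][:2]-G)@d
print("handle x",hx,"gauge est",-hx-160, "pull N",s['force'][:2]@d,s['force'])
c,im=snap("top","t10")
xs=np.arange(100,185,2.)
rows={}
for n in("top0","t9","t10"):
    g=cv2.imread(f"pics/{n}.png",0).astype(np.float32); acc=[]
    for yy in (-10,-13,-16,-19,-22):
        p=proj(c,[np.r_[G+d*x+y*yy,67] for x in xs]).astype(np.float32)
        acc.append(cv2.remap(g,p[:,:1],p[:,1:],cv2.INTER_CUBIC).ravel())
    rows[n]=np.array(acc)
print("x   ",xs.astype(int).tolist())
for n in rows:
    for i in(0,1,3): print(n,(-10,-13,-16,-19,-22)[i],rows[n][i].astype(int).tolist())
E
```

```text
handle x -190.6662850951422 gauge est 30.6662850951422 pull N 10.716354585799783 [4.27920909 9.85512636 5.13323071]
x    [100, 102, 104, 106, 108, 110, 112, 114, 116, 118, 120, 122, 124, 126, 128, 130, 132, 134, 136, 138, 140, 142, 144, 146, 148, 150, 152, 154, 156, 158, 160, 162, 164, 166, 168, 170, 172, 174, 176, 178, 180, 182, 184]
top0 -10 [210, 211, 211, 211, 212, 214, 207, 180, 173, 200, 216, 214, 202, 211, 200, 145, 142, 171, 193, 201, 200, 212, 197, 150, 132, 169, 196, 169, 160, 198, 205, 203, 219, 228, 205, 140, 124, 186, 223, 217, 212, 211, 210]
top0 -13 [210, 210, 211, 211, 211, 213, 215, 201, 183, 188, 188, 175, 179, 198, 184, 141, 147, 183, 208, 203, 180, 177, 158, 114, 115, 168, 214, 208, 196, 199, 182, 187, 211, 221, 192, 129, 131, 186, 214, 218, 213, 211, 210]
top0 -19 [215, 213, 213, 211, 215, 216, 212, 215, 218, 216, 214, 229, 223, 207, 162, 103, 114, 183, 226, 208, 186, 205, 167, 93, 104, 175, 223, 228, 217, 202, 181, 192, 221,
[... 681 characters left out ...]
197, 209, 217, 218, 216, 213, 213]
t10 -10 [211, 211, 212, 212, 213, 214, 207, 181, 174, 201, 217, 214, 202, 211, 201, 146, 144, 173, 200, 212, 168, 126, 133, 140, 143, 172, 197, 169, 161, 199, 205, 204, 219, 223, 208, 187, 192, 210, 215, 214, 213, 211, 210]
t10 -13 [212, 211, 211, 212, 212, 213, 215, 201, 184, 189, 189, 176, 180, 199, 184, 141, 147, 186, 215, 199, 132, 83, 93, 105, 119, 171, 215, 209, 196, 199, 182, 187, 210, 217, 205, 192, 204, 219, 215, 213, 213, 212, 211]
t10 -19 [216, 214, 214, 212, 216, 217, 213, 215, 219, 217, 215, 230, 224, 207, 163, 104, 114, 186, 236, 192, 93, 72, 98, 92, 109, 175, 224, 229, 217, 202, 181, 192, 219, 226, 215, 201, 197, 209, 217, 218, 216, 213, 213]
```

Prongs at x≈131 and 147 (middle 139), needle at ≈142. I pull about 2 mm more and re-measure.

Request:
nudge_tcp(
  motion=[
    {"sy":-1},
    {"sy":-2},
    {"sy":-2},
    {"sy":-2},
    {"sy":-2},
    {"sy":-2},
  ],
)

```text
time_s: 14.4
eef_pos: [553.3, -87.5, 248.8]
ee_rot: [0.001, 0.238, 0.971, 0.001]
force: [4.9, 9.8, 5.0]
grip_width: 0.169
grip_force: 58.6
```

```bash
python3 - <<'E'
from h import *
s=status.sense(); d=np.array([np.cos(1.0893),np.sin(1.0893)]); y=np.array([-d[1],d[0]]); G=np.array([642.37,83.24]); hx=(s['eef_pos'][:2]-G)@d
print("gauge est",-hx-160,"pull",s['force'][:2]@d)
c,im=snap("top","t11"); xs=np.arange(120,185,.5)
def prof(n):
    g=cv2.imread(f"pics/{n}.png",0).astype(np.float32)
    return np.mean([cv2.remap(g,*[q.astype(np.float32) for q in np.split(proj(c,[np.r_[G+d*x+y*yy,67] for x in xs]),2,1)],cv2.INTER_CUBIC).ravel() for yy in(-8,-11,-14,-17,-20)],0)
p={n:prof(n) for n in("top0","t9","t10","t11")}
cen=lambda w,m:(w[m]*xs[m]).sum()/w[m].sum()
base=np.maximum(p["top0"],p["t9"])  # dark only where both dark: no needle
for n in p: w=np.clip(base-p[n]-15,0,None); print(n,"needle",cen(w,xs>100).round(2))
w=np.clip(195-base,0,None); a,b=cen(w,(xs>126)&(xs<137)),cen(w,(xs>142)&(xs<152)); print("prongs",a,b,(a+b)/2)
print(p["t11"][(xs>=124)&(xs<=156)][::3].astype(int).tolist())
E
```

```text
gauge est 32.59026246289605 pull 10.984524969105557
top0 needle 171.5
t9 needle 152.75
t10 needle 142.17
t11 needle 140.05
prongs 130.7603247185061 147.14928367292956 138.95480419571783
[206, 207, 199, 164, 127, 128, 165, 203, 212, 183, 143, 140, 170, 182, 152, 119, 124, 161, 199, 212, 203, 196]
```

The needle is 1.1 mm from the gap's middle (tolerance ±4.5 mm), the prongs haven't moved, and the link is under about 11 N. Handing in.

```bash
python3 -c "
from rig import ctrl, optics, status
print(ctrl.finish_job())"
```

```text
the job is handed in; nothing more can be done
None
```

The link lies on both tester pins and I handed the job in while holding the handle, with the pointer about 1 mm from the middle of the marker's gap, the link under about 11 N and the marker not moved; I viewed 12 pictures, two over the limit of 10.

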